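Tip the parts carton into the green bay and seat it on the stop

TASK

The white parts carton stands on end between a green and a red taped bay on the bench mat. Tip it over with a push near its top so that it falls onto its broad side in the green bay, then push it along the mat until its top end sits flat against the steel stop bar, with the whole carton lying flat inside the green outline (resting on the tape is fine). Do not grip or lift it; leave the spray can, grease tub and blue cup alone, and finish with the hand clear of everything.

Things in the scene. Friction and masses are not known exactly. Their poses are not given: they have to be found in the camera images.
- carton: White parts carton with a blue band round its upper part, rigid, about 0.25 kg, on end: 44 mm thick (its x), 70 wide (its y), 150 tall (its z). Origin: centre of its underside. Pushed in its upper half it tips about a bottom edge towards its +x or -x, and falls by itself once its top has moved about 45 mm. It then lies 44 mm high, 70 x 150 mm side down, z axis level; it can be nudged along.
- green_zone: Green taped outline, flat on the mat, 204 mm long (its x) by 124 mm wide (its y) over the outer edges of its 8 mm tape. Origin: its centre on the mat top; z up. The carton stands over the gap between the ends of the green and red outlines, a broad side facing each, at most about 6 degrees out of line; which outline is on which side varies.
- red_zone: Red taped outline of the same size (204 x 124 mm), on the other side of the carton, in line with the green one: the wrong one. Origin at its centre on the mat's top.
- mat: Black rubber bench mat, 520 mm (its x) by 400 mm (its y), 3 mm thick, fixed. Origin: centre of its underside, on the bench top. The outlines lie in line along its x. A fixed steel stop bar, 14 mm thick, 130 mm long (along y), its top 23 mm above the bench, crosses the outer end of each outline; the inner faces of the two bars are at x = +213 and -213 mm. Everything named stands on it.
- carton_foot_a (a point): Corner point of the carton: at its +y side, mid-thickness, at the bottom end (z = 0 of the carton).
- carton_foot_b (a point): The same at its -y side, bottom end.
- carton_head_a (a point): Corner point of the carton: at its +y side, mid-thickness, at the top end (z = 150 mm of the carton).
- carton_head_b (a point): The same at its -y side, top end.
- carton_edge_front (a point): Middle of the carton's 70 mm wide bottom edge on its +x side.
- carton_edge_back (a point): Middle of the carton's 70 mm wide bottom edge on its -x side.
- spray_can: Bystander: upright spray can with an orange label, 52 mm across, 135 mm tall, loose. Origin at the centre of its underside.
- grease_tub: Bystander: grease tub with a yellow lid, 72 mm across, 60 mm tall, loose. Origin at the centre of its underside.
- fitting_cup: Bystander: small open square blue plastic cup, 50 x 50 mm, 40 mm tall, loose. Origin at the centre of its underside.
Things that resemble listed ones, but are neither listed nor needed, are in the scene too. Leave any turquoise look-alike of the carton alone.

How it is judged:
On the way, in this order (a step that is already met when the one before it is completed fails the run):
1. the carton has been tipped over onto a broad side (angle between carton's own z axis and vertical between 1.5 and 1.64 rad and angle between carton's own y axis and vertical above 1.5 rad), for 0.2 s.
2. the top end of the carton sits flat against the stop bar ((x of each of carton_head_a, carton_head_b in the frame of mat above 0.207 m or x of each of carton_head_a, carton_head_b in the frame of mat below -0.207 m)), for 0.2 s.
At the end, for the whole second after the job is handed in: The carton lies flat on a broad side on the mat, at rest, both corners of its top end within 6 mm of the stop bar, all its corners inside the outer edge of the green tape (to within 3 mm); spray can, grease tub and blue cup still upright and within 15 mm of where they stood (all of step 1 and angle between carton's own y axis and vertical below 1.64 rad and x of carton_foot_a in the frame of green_zone between -0.105 and 0.105 m and y of carton_foot_a in the frame of green_zone between -0.065 and 0.065 m and x of carton_foot_b in the frame of green_zone between -0.105 and 0.105 m and y of carton_foot_b in the frame of green_zone between -0.065 and 0.065 m and x of carton_head_a in the frame of green_zone between -0.105 and 0.105 m and y of carton_head_a in the frame of green_zone between -0.065 and 0.065 m and x of carton_head_b in the frame of green_zone between -0.105 and 0.105 m and y of carton_head_b in the frame of green_zone between -0.065 and 0.065 m and (x of each of carton_head_a, carton_head_b in the frame of mat above 0.207 m or x of each of carton_head_a, carton_head_b in the frame of mat below -0.207 m) and height (world z) of carton below 0.03 m and linear speed of carton below 0.02 m/s and angular speed of carton below 0.1 rad/s and distance of each of spray_can, grease_tub, fitting_cup from where it was at the start of the episode below 0.015 m and angle between each of spray_can, grease_tub, fitting_cup's own z axis and vertical below 0.15 rad); the robot touches nothing.
It fails at once if the carton is lifted off the mat (height (world z) of each of carton_edge_front, carton_edge_back above 0.025 m).
It fails at once if the carton is gripped: it is taken between the fingers (x of the grasp point in the frame of carton between -0.018 and 0.018 m and y of the grasp point in the frame of carton between -0.031 and 0.031 m and z of the grasp point in the frame of carton between 0.004 and 0.146 m).
It fails at once if the standing carton is pushed low down instead of near its top (contact force between the fingers and carton above 0.5 N and angle between carton's own z axis and vertical below 0.1 rad and height (world z) of the grasp point below 0.095 m).
It fails at once if the spray can, grease tub or blue cup is disturbed (moved 15 mm or tipped) (distance of any of spray_can, grease_tub, fitting_cup from where it was at the start of the episode above 0.015 m or angle between any of spray_can, grease_tub, fitting_cup's own z axis and vertical above 0.15 rad).
It also fails if it takes over 48 s, if anything falls off the work surface, if the arm or the gripper's body presses on something with over 40 N, if the wrist force passes 120 N, or if a joint passes its speed limit or range.

ROBOT

A 6-joint arm with a two-finger parallel gripper is mounted at the origin on the work surface. World frame = base frame: x ahead of the robot, y to its left, z up, the work surface at z = 0. Lengths are in m, angles in rad, forces in N, time in s.
With the tool pointing down it reaches from about 0.35 to 0.925 m from the base axis. Payload 6.4 kg.
Tool frame: the origin (TCP) lies on the centre line of the jaws, within the pads' length; the fingertips stand 22 mm ahead of it and the grasp point (between the pads) lies 3 mm ahead of it (nose_length is the distance from the TCP to the fingertips, in m); z points along the fingers, x is the direction in which the jaws open and shut, and the axes are right-handed (so a half turn about z gives the same grasp; the last joint's range is limited). The gripper opens to 85 mm and grips with 20 to 120 N. Pads are 22 mm wide; open, the fingers measure 114 mm over their backs; the gripper's body (76 mm by 85 mm) begins 54 mm behind the grasp point. The pads swing forward as they close: fully open they stand 13 mm farther back than shut.
Start: joints at [-1.297, 0.245, 1.558, -0, 1.339, -0.174], TCP at [0.281, -0.586, 0.253] pointing down, gripper open.
Joint ranges: [-3.13, 3.13], [-1.02, 2.26], [0.13, 2.54], [-0.95, 4.09], [0.21, 2.88], [-2.74, 2.74]. Speed limits (rad/s): [2.57, 2.57, 3.14, 3.14, 3.14, 3.14].

INTERFACE

Orientations are given as a unit quaternion [w, x, y, z].
In Python, from workcell import * gives the robot as it stands.
- The arm moves only by the shell command python3 -m creep 'ROWS'. ROWS is JSON, a list of rows, each an object with "linear": the shift along the tool's x, y, z each as a share of 200 mm, from -1 to 1, a list of three; "turn": the turn, a rotation vector about the tool's x, y, z each as a share of 0.1 rad, from -1 to 1, a list of three; "claw": the opening, from 0 (shut) to 1 (fully open). A call has 1 to 12 rows; each row shifts and turns the commanded pose from where the row before left it, along the tool's axes as they then stand; what a row does not reach is not made up. A row lasts 1/8 s, in which the tool goes at most 62.5 mm and 10.7 degrees, less where a joint would pass 70% of its speed; a pose out of reach is approached as far as the arm can. A call with a number of a shift or a turn outside -1 to 1 is refused whole. A call with a gripper value outside its range is refused whole. The fingers move at their own pace and stop on an object; the grip force is fixed at half the most. Time passes only in rows, so rows that do not move let the fingers close. It gives the time, the measured TCP pose, the force and the opening at its end, in the units of the state.
- get_state(): the state, without advancing time (a new reading comes with each control period).
- grab_frame(name): name is "scene" or "top" or "wrist"; returns a dict with "color" (384x512x3 uint8, red, green, blue), "K" (3x3 intrinsics, pixels), "D" ([k1, k2, p1, p2, k3] as OpenCV has them; the pictures are not rectified), "xyz" and "rotation" of the camera in the world; the wrist camera has in their place "tool_from_camera" (4x4, takes a point from camera to tool coordinates, whose origin is the TCP and whose axes are the tool frame's). Camera axes: x right, y up, looking along -z (the intrinsics and any distortion apply to the point x, -y, -z); pixel columns grow to the right and rows downward; lengths in m; the calibration is good to about 2 mm. A picture is of the moment at which its call begins: read the wrist's pose just before it. There is no depth.
- hand_in(): hands the job in, once; it reports no verdict.
The state is a dict: "clock": time; "qpos": joint angles; "dq": joint speeds; "tau": joint torques, N m; "ee_pos": TCP position; "ee_rot": TCP orientation; "force": force on the tool from outside, world axes, zero at the start; "moment": the same for the moment, N m; "gripper_width": opening from 0.0 (shut) to 1.0 (fully open).
Only numpy, scipy, OpenCV 4.12 (cv2) and the standard library are available. Lean on these libraries where they do the work, as an engineer would, in place of code of your own. Each camera call takes 0.05 s, during which the arm holds its last target.

## Working session

There is one attempt and no reset: what is moved stays moved. The work goes in short steps, Python scripts to look and compute and a shell command to move; the robot and the scene stay as the last step left them, time stands still between calls to the robot, and variables do not carry over. Pictures are saved under pics/ and viewed, and the job is handed in when it is done.

```bash
ls; mkdir -p pics; python3 - <<'E'
from workcell import *
import cv2,json
print(get_state())
for n in("scene","top"):
    f=grab_frame(n); cv2.imwrite(f"pics/{n}0.png",f["color"][:,:,::-1]); print(n,f["K"],f["D"],f["xyz"],f["rotation"])
    import pickle; pickle.dump(f,open(f"pics/{n}0.pkl","wb"))
E
```

```text
pics
{'clock': 0.0, 'qpos': array([-1.29710668e+00,  2.45774882e-01,  1.55900461e+00,  1.60260254e-05,
        1.33869441e+00, -1.74087064e-01]), 'dq': array([-0.00119516, -0.00178644, -0.00088567,  0.00060734,  0.00225536,
       -0.00010922]), 'tau': array([ 9.70022047e-04, -4.29512787e+01, -3.26126254e+01, -7.79777838e-05,
        5.31687125e-03, -1.50868919e-05]), 'ee_pos': array([ 0.28130225, -0.58541269,  0.2522104 ]), 'ee_rot': array([-6.36965258e-04,  8.46450796e-01, -5.32466117e-01, -6.92173382e-04]), 'force': array([-0.92814221,  0.37162819, -0.07642403]), 'moment': array([-0.01198588, -0.00970178,  0.07372672]), 'gripper_width': 1.0045447539633183}
scene [[355.59029238   0.         257.16612571]
 [  0.         355.59029238 196.81215579]
 [  0.           0.           1.        ]] [-0.00969654  0.          0.          0.          0.        ] [ 0.97567597 -0.32421542  0.83466955] [0.86514387 0.29530901 0.12242023 0.38643495]
top [[351.80556226   0.         253.15198733]
 [  0.         351.80556226 188.10399397]
 [  0.           0.           1.        ]] [-0.05999564  0.          0.          0.          0.        ] [0.48478936 0.03952005 0.92977481] [-0.70550492 -0.0442516   0.04572198  0.70584284]
```

View pics/scene0.png

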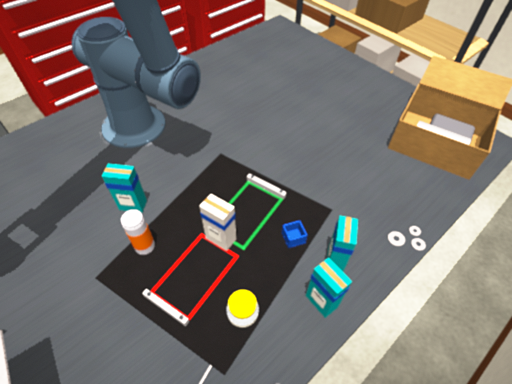

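View pics/top0.png

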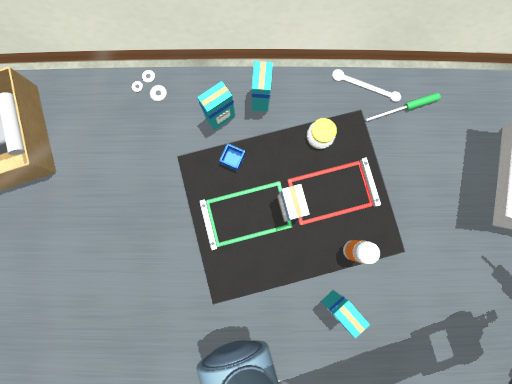

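```bash
cat > h.py <<'E'
import numpy as np,cv2,pickle
from scipy.spatial.transform import Rotation as R
def rot(f):
    q=np.asarray(f["rotation"]); return R.from_quat([q[1],q[2],q[3],q[0]]).as_matrix()
def p2w(f,px,z,Rm=None,t=None):
    px=np.asarray(px,float).reshape(-1,1,2)
    u=cv2.undistortPoints(px,f["K"],np.array(f["D"])).reshape(-1,2)
    d=np.c_[u[:,0],-u[:,1],-np.ones(len(u))]@(rot(f) if Rm is None else Rm).T
    t=np.asarray(f["xyz"] if t is None else t); s=(z-t[2])/d[:,2]
    return t+d*s[:,None]
def w2p(f,P,Rm=None,t=None):
    Rm=rot(f) if Rm is None else Rm; t=np.asarray(f["xyz"] if t is None else t)
    c=(np.asarray(P,float).reshape(-1,3)-t)@Rm; c=c*[1,-1,-1]
    return cv2.projectPoints(c,np.zeros(3),np.zeros(3),f["K"],np.array(f["D"]))[0].reshape(-1,2)
E
python3 - <<'E'
from h import *
for n in("top","scene"):
    f=pickle.load(open(f"pics/{n}0.pkl","rb")); hsv=cv2.cvtColor(f["color"],cv2.COLOR_RGB2HSV)
    H,S,V=[hsv[:,:,i].astype(int) for i in range(3)]
    roi=np.zeros(H.shape,bool)
    if n=="top": roi[100:305,175:405]=1
    else: roi[150:375,95:335]=1
    for name,m in dict(green=(H>50)&(H<80)&(S>130)&(V>80),red=((H<6)|(H>174))&(S>150)&(V>100)).items():
        ys,xs=np.where(m&roi)
        P=p2w(f,np.c_[xs,ys],0.003)[:,:2].astype(np.float32)
        r=cv2.minAreaRect(P); print(n,name,len(xs),r)
    for name,m,z in (("cup",(H>100)&(H<125)&(S>150)&(V>80),.04),("yellow",(H>25)&(H<32)&(S>180)&(V>150),.06),("orange",(H>6)&(H<16)&(S>180),.08)):
        ys,xs=np.where(m&roi); 
        if len(xs): print(n,name,len(xs),xs.mean(),ys.mean(),p2w(f,[[xs.mean(),ys.mean()]],z)[0])
f=pickle.load(open("pics/top0.pkl","rb"))
c=f["color"]
cv2.imwrite("pics/c1.png",cv2.resize(c[170:250,190:400],None,fx=3.8,fy=3.8,interpolation=cv2.INTER_CUBIC)[:,:,::-1])
f=pickle.load(open("pics/scene0.pkl","rb"))
cv2.imwrite("pics/c2.png",cv2.resize(f["color"][165:335,120:320],None,fx=3.5,fy=3.5,interpolation=cv2.INTER_CUBIC)[:,:,::-1])
E
```

```text
top green 98 ((0.5372342467308044, 0.047231338918209076), (0.12517188489437103, 0.1960841864347458), 14.76572036743164)
top red 300 ((0.5926153659820557, -0.16683264076709747), (0.12641702592372894, 0.20339307188987732), 14.716971397399902)
top cup 364 238.2967032967033 155.5989010989011 [0.68331595 0.07593205 0.04      ]
top orange 128 350.421875 250.09375 [ 0.44362413 -0.1954585   0.08      ]
scene green 530 ((0.5355851650238037, 0.04746449738740921), (0.12950138747692108, 0.20441508293151855), 14.470727920532227)
scene red 994 ((0.5908215641975403, -0.1660161167383194), (0.13042812049388885, 0.2040952891111374), 14.59391975402832)
scene cup 1003 260.4167497507478 231.55533399800598 [0.62638525 0.02134856 0.04      ]
scene yellow 647 241.98145285935084 303.0556414219474 [ 0.74549725 -0.14421178  0.06      ]
scene orange 311 141.83601286173632 239.96463022508038 [ 0.47032528 -0.22778811  0.08      ]
```

View pics/c1.png

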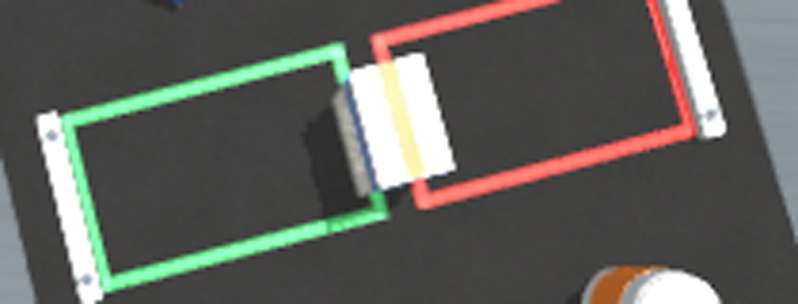

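View pics/c2.png

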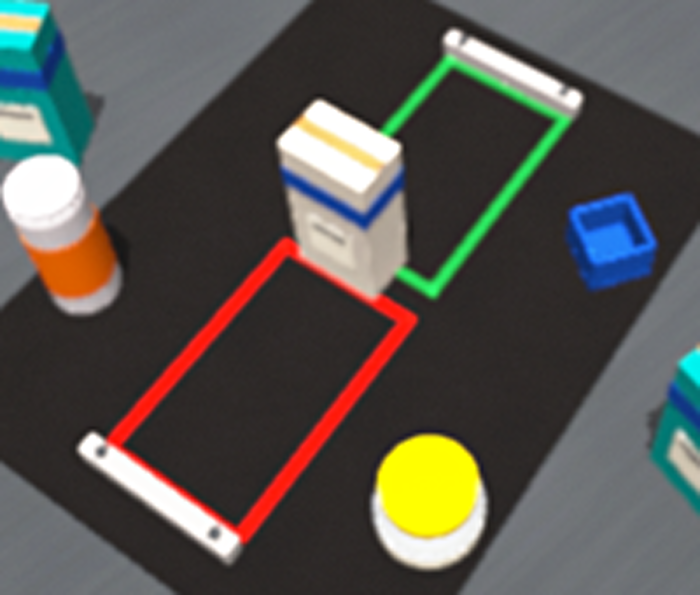

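```bash
python3 - <<'E'
from h import *
g=np.array([.5362,.0473]);r=np.array([.5917,-.1664]);m=(g+r)/2;d=(g-r)/np.linalg.norm(g-r);n=np.array([-d[1],d[0]])
print("mat",m,d,n,np.degrees(np.arctan2(d[1],d[0])))
def mm(P): return np.c_[(P[:,:2]-m)@d,(P[:,:2]-m)@n]*1000
ft=pickle.load(open("pics/top0.pkl","rb"));fs=pickle.load(open("pics/scene0.pkl","rb"))
a=np.array([(347,70),(425,54),(456,170),(378,190)])/3.8+[190,170]-.37
P=p2w(ft,a,.153);print("top view carton top",mm(P).round(1).tolist(),mm(P).mean(0))
b=np.array([(278,137),(318,98),(405,146),(363,193)])/3.5+[120,165]-.36
P=p2w(fs,b,.153);print("scene carton top",mm(P).round(1).tolist(),mm(P).mean(0), P.mean(0))
# red-side bottom edge in scene: (298,248),(377,299); far corner (405,278)
P=p2w(fs,np.array([(300,250),(377,299),(406,275)])/3.5+[120,165]-.36,.003);print("bottom",mm(P).round(1).tolist())
# bystanders in mat coords
for nm,f,px,z in [("can lid top",ft,(368,253),.138),("can scene",fs,(132,218),.138),("tub top",ft,(323,130),.063),("tub s",fs,(242,303),.063),("cup t",ft,(233,157),.043),("cup s",fs,(295,229.5),.043)]:
    P=p2w(f,[px],z);print(nm,P[0].round(3),mm(P).round(0))
for nm,px in[("bar inner",[(62,118),(102,290)])]:
    P=p2w(ft,np.array(px)/3.8+[190,170]-.37,.023);print(nm,mm(P))
E
```

```text
mat [ 0.56395 -0.05955] [-0.25137081  0.96789086] [-0.96789086 -0.25137081] 104.55864464566794
top view carton top [[29.3, -28.7], [-17.6, -26.3], [-16.8, 43.9], [30.2, 43.6]] [6.23545974 8.15255272]
scene carton top [[-13.8, 46.0], [27.8, 44.1], [28.0, -29.6], [-18.3, -28.7]] [5.90949398 7.94975133] [ 0.55477003 -0.05582859  0.153     ]
bottom [[-12.7, 46.9], [-14.2, -27.7], [14.8, -33.9]]
can lid top [ 0.44  -0.219  0.138] [[-123.  160.]]
can scene [ 0.442 -0.221  0.138] [[-126.  158.]]
tub top [ 0.745 -0.14   0.063] [[-124. -155.]]
tub s [ 0.746 -0.145  0.063] [[-128. -155.]]
cup t [0.679 0.089 0.043] [[ 115. -149.]]
cup s [0.683 0.092 0.043] [[ 117. -154.]]
bar inner [[211.29684706 -59.14892202]
 [212.7396757   60.20731713]]
```

Among the carton-shaped things, the scene image shows a white one at (217,222) and turquoise ones at (123,187), (345,240) and (328,287). The white one with the blue band, standing between the outlines, is the target, and the crop confirms it. The green bay lies towards +y, with its bar end at scene (266,186).

```bash
python3 -m creep '[{"linear":[-0.138,-0.212,0],"turn":[0,0,0],"claw":0.45},{"linear":[-0.138,-0.212,0],"turn":[0,0,0],"claw":0.45},{"linear":[-0.138,-0.212,0],"turn":[0,0,0],"claw":0.45},{"linear":[-0.138,-0.212,0],"turn":[0,0,0],"claw":0.45},{"linear":[-0.138,-0.212,0],"turn":[0,0,0],"claw":0.45},{"linear":[-0.138,-0.212,0],"turn":[0,0,0],"claw":0.45},{"linear":[-0.138,-0.212,0],"turn":[0,0,0],"claw":0.45},{"linear":[-0.138,-0.212,0],"turn":[0,0,0],"claw":0.45},{"linear":[-0.138,-0.212,0],"turn":[0,0,0],"claw":0.45},{"linear":[-0.138,-0.212,0],"turn":[0,0,0],"claw":0.45},{"linear":[-0.138,-0.212,0],"turn":[0,0,0],"claw":0.45}]'
python3 -m creep '[{"linear":[0,0,0],"turn":[0,0,-1],"claw":0.45},{"linear":[0,0,0],"turn":[0,0,-1],"claw":0.45},{"linear":[0,0,0],"turn":[0,0,-1],"claw":0.45},{"linear":[0,0,0],"turn":[0,0,-1],"claw":0.45},{"linear":[0,0,0],"turn":[0,0,-1],"claw":0.45},{"linear":[0,0,0],"turn":[0,0,-1],"claw":0.45},{"linear":[0,0,0],"turn":[0,0,-1],"claw":0.45},{"linear":[0,0,0],"turn":[0,0,-1],"claw":0.45},{"linear":[0,0,0],"turn":[0,0,-1],"claw":0.45},{"linear":[0,0,0],"turn":[0,0,-1],"claw":0.45},{"linear":[0,0,0],"turn":[0,0,-1],"claw":0.45},{"linear":[0,0,0],"turn":[0,0,-1],"claw":0.45}]'
cat > st.py <<'E'
from workcell import *
from h import *
m=np.array([.56395,-.05955]);d=np.array([-.25137,.96789]);n=np.array([-d[1],d[0]])
def show():
    s=get_state();q=s["ee_rot"];M=R.from_quat([q[1],q[2],q[3],q[0]]).as_matrix();p=s["ee_pos"]
    print("t",s["clock"],"u,v mm",((p[:2]-m)@d*1000).round(1),((p[:2]-m)@n*1000).round(1),"z",p[2].round(4),"open",round(s["gripper_width"],3),"F",s["force"].round(1))
    print("toolx in uv",(M[:2,0]@d).round(3),(M[:2,0]@n).round(3),"tooly",(M[:2,1]@d).round(3),(M[:2,1]@n).round(3),"z",M[:,2].round(3))
if __name__=="__main__": show()
E
python3 st.py
```

```text
clock: 1.48
ee_pos: [0.5708, -0.1087, 0.2529]
ee_rot: [0.0, 0.846, -0.532, -0.0]
force: [0.6, 0.3, 0.3]
gripper_width: 0.451
clock: 2.98
ee_pos: [0.5701, -0.1102, 0.2527]
ee_rot: [-0.0, 0.999, 0.04, -0.0]
force: [-0.3, -0.4, 0.6]
gripper_width: 0.453
t 2.975 u,v mm -50.6 6.8 z 0.2527 open 0.453 F [-0.3 -0.4  0.6]
toolx in uv -0.173 -0.985 tooly -0.985 0.173 z [-0.001  0.    -1.   ]
```

```bash
python3 -m creep '[{"linear":[0,0,0],"turn":[0,0,-1],"claw":0.45},{"linear":[0,0,0],"turn":[0,0,-0.74],"claw":0.45},{"linear":[0,0,0.2],"turn":[0,0,0],"claw":0.45},{"linear":[0,0,0.2],"turn":[0,0,0],"claw":0.45},{"linear":[0,0,0.19],"turn":[0,0,0],"claw":0.45},{"linear":[0,0,0],"turn":[0,0,0],"claw":0.45}]'; python3 st.py;  python3 - <<'E'
from st import *
s=get_state();f=grab_frame("wrist");cv2.imwrite("pics/w1.png",f["color"][:,:,::-1])
f=grab_frame("scene");cv2.imwrite("pics/s1.png",f["color"][:,:,::-1])
E
```

```text
clock: 3.72
ee_pos: [0.5678, -0.1093, 0.1316]
ee_rot: [-0.002, 0.992, 0.125, -0.004]
force: [0.1, 0.8, 0.8]
gripper_width: 0.453
t 3.725 u,v mm -49.1 8.8 z 0.1316 open 0.453 F [0.1 0.8 0.8]
toolx in uv -0.003 -1.0 tooly -1.0 0.003 z [-0.008  0.003 -1.   ]
```

View pics/w1.png

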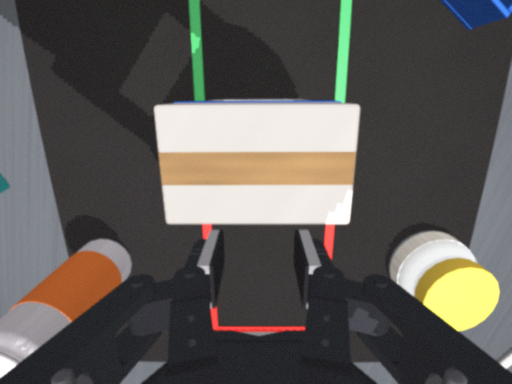

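View pics/s1.png

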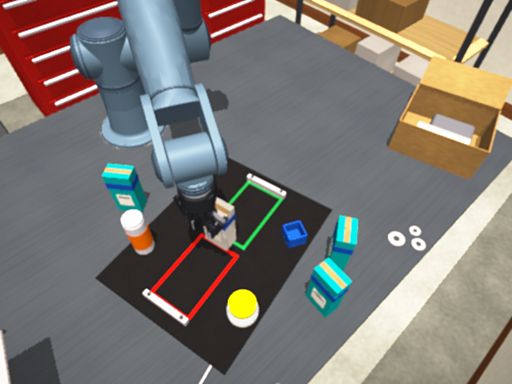

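```bash
python3 -m creep '[{"linear":[0,-0.05,0],"turn":[0,0,0],"claw":0.45},{"linear":[0,-0.05,0],"turn":[0,0,0],"claw":0.45},{"linear":[0,-0.03,0],"turn":[0,0,0],"claw":0.45},{"linear":[0,-0.03,0],"turn":[0,0,0],"claw":0.45},{"linear":[0,-0.03,0],"turn":[0,0,0],"claw":0.45},{"linear":[0,-0.03,0],"turn":[0,0,0],"claw":0.45},{"linear":[0,-0.03,0],"turn":[0,0,0],"claw":0.45},{"linear":[0,-0.03,0],"turn":[0,0,0],"claw":0.45},{"linear":[0,-0.03,0],"turn":[0,0,0],"claw":0.45}]'; python3 st.py;  python3 - <<'E'
from st import *
f=grab_frame("wrist");cv2.imwrite("pics/w2.png",f["color"][:,:,::-1])
E
```

```text
clock: 4.95
ee_pos: [0.5548, -0.0499, 0.1352]
ee_rot: [-0.0, 0.992, 0.125, -0.0]
force: [0.1, -0.5, -0.5]
gripper_width: 0.454
t 4.95 u,v mm 11.7 6.4 z 0.1352 open 0.454 F [ 0.1 -0.5 -0.5]
toolx in uv -0.003 -1.0 tooly -1.0 0.003 z [-0.  0. -1.]
```

View pics/w2.png

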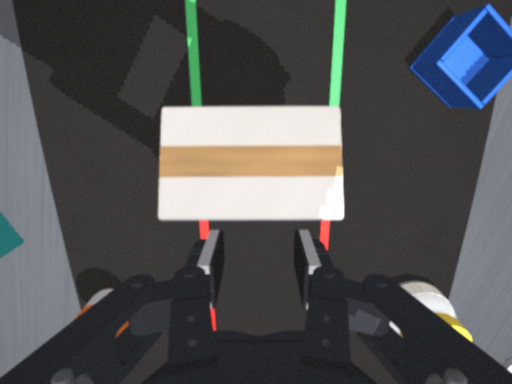

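```bash
python3 - <<'E'
from st import *
f=grab_frame("scene");cv2.imwrite("pics/s2.png",cv2.resize(f["color"][140:320,120:320],None,fx=3.3,fy=3.3)[:,:,::-1])
f=grab_frame("top");cv2.imwrite("pics/t2.png",cv2.resize(f["color"][140:260,190:390],None,fx=3.8,fy=3.8)[:,:,::-1])
show()
E
```

```text
t 5.1 u,v mm 11.5 6.3 z 0.1353 open 0.448 F [-0.  -0.1  0.5]
toolx in uv -0.003 -1.0 tooly -1.0 0.003 z [-0. -0. -1.]
```

View pics/s2.png

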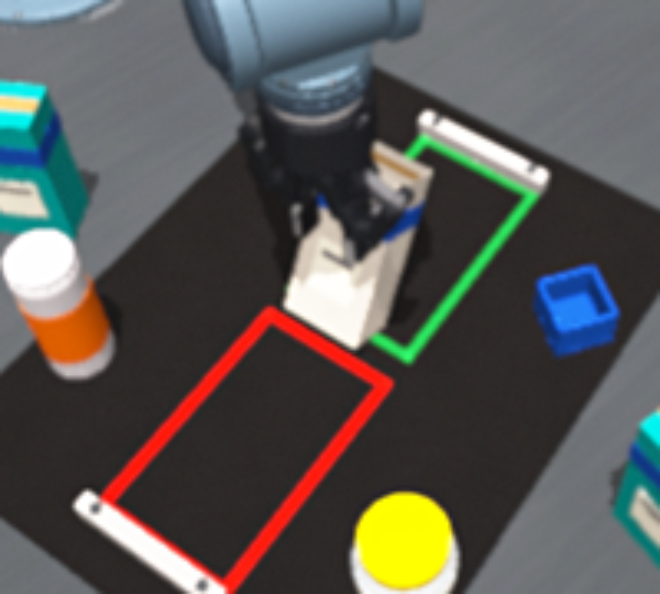

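View pics/t2.png

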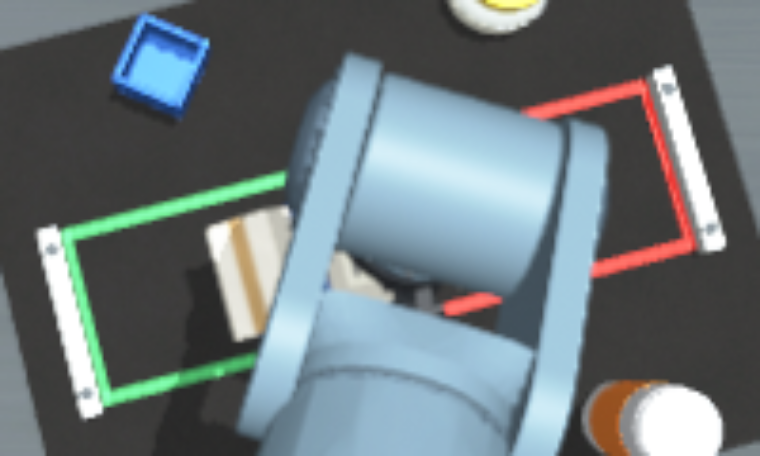

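The scene picture shows the carton leaning towards the green bay but not yet fallen, with its top at about (400,165) in the crop. I'll keep pushing.

```bash
python3 -m creep '[{"linear":[0,-0.03,0],"turn":[0,0,0],"claw":0.45},{"linear":[0,-0.03,0],"turn":[0,0,0],"claw":0.45},{"linear":[0,-0.03,0],"turn":[0,0,0],"claw":0.45},{"linear":[0,0,0],"turn":[0,0,0],"claw":0.45},{"linear":[0,0,0],"turn":[0,0,0],"claw":0.45},{"linear":[0,0,0],"turn":[0,0,0],"claw":0.45},{"linear":[0,0,0],"turn":[0,0,0],"claw":0.45}]'; python3 st.py;  python3 - <<'E'
from st import *
f=grab_frame("wrist");cv2.imwrite("pics/w3.png",f["color"][:,:,::-1])
f=grab_frame("scene");cv2.imwrite("pics/s3.png",cv2.resize(f["color"][140:320,120:320],None,fx=3.3,fy=3.3)[:,:,::-1])
E
```

```text
clock: 5.98
ee_pos: [0.5506, -0.033, 0.1353]
ee_rot: [0.0, 0.992, 0.125, 0.0]
force: [-0.1, 0.1, -0.0]
gripper_width: 0.448
t 5.975 u,v mm 29.1 6.2 z 0.1353 open 0.448 F [-0.1  0.1 -0. ]
toolx in uv -0.003 -1.0 tooly -1.0 0.003 z [ 0. -0. -1.]
```

View pics/w3.png

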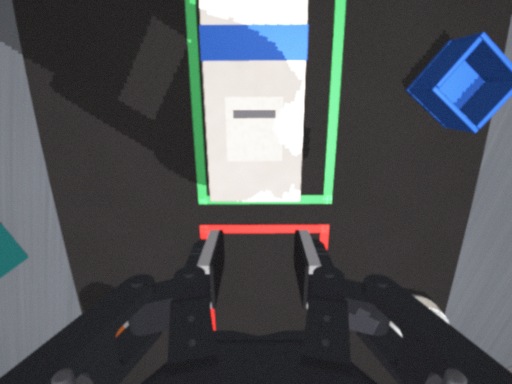

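View pics/s3.png

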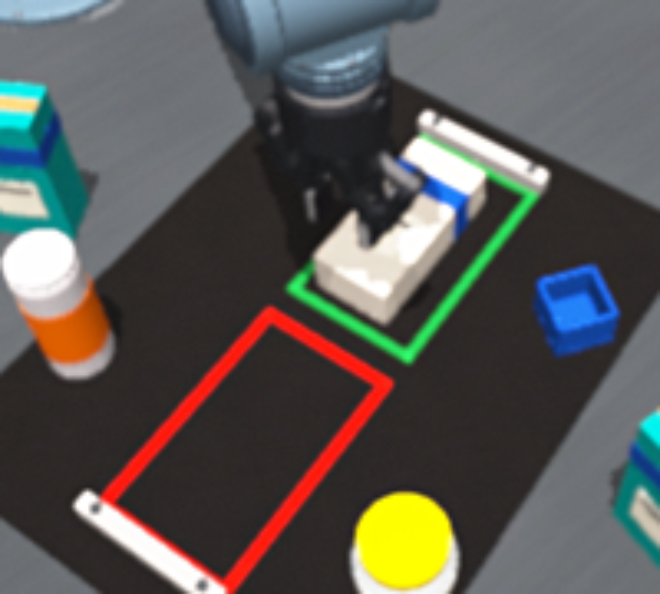

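The carton now lies flat in the green bay. Its foot end spans about (209,202) to (302,201) in the wrist image, short of the bar. Next I'll measure it.

```bash
cat > wm.py <<'E'
from st import *
def wr(f,s,px,z):
    q=s["ee_rot"];M=R.from_quat([q[1],q[2],q[3],q[0]]).as_matrix();T=np.array(f["tool_from_camera"])
    P=p2w(f,px,z,M@T[:3,:3],s["ee_pos"]+M@T[:3,3]); return np.c_[(P[:,:2]-m)@d,(P[:,:2]-m)@n]*1000
E
python3 - <<'E'
from wm import *
s=get_state();f=grab_frame("wrist")
print("foot top edge",wr(f,s,[(209,202),(302,201)],.047).round(1).tolist())
print("sides",wr(f,s,[(201,60),(307,60)],.047).round(1).tolist())
print("zone inner corners",wr(f,s,[(199,204),(331,203)],.003).round(1).tolist())
f=grab_frame("scene")
a=np.array([(313,252),(386,296),(486,180),(426,137)])/3.3+[120,140]-.35
P=p2w(f,a,.047);print(np.c_[(P[:,:2]-m)@d,(P[:,:2]-m)@n]*1000)
E
```

```text
foot top edge [[28.3, 45.0], [28.9, -26.4]]
sides [[129.4, 45.0], [129.1, -25.7]]
zone inner corners [[9.6, 62.6], [10.2, -60.6]]
[[ 31.33117601  45.20067879]
 [ 30.04889213 -27.91401018]
 [171.79507159 -31.53295319]
 [182.59486383  37.25826797]]
```

```bash
python3 -m creep '[{"linear":[-0.008,0.08,0],"turn":[0,0,0],"claw":0.45},{"linear":[-0.007,0.08,0],"turn":[0,0,0],"claw":0.45},{"linear":[0,0,0.2],"turn":[0,0,0],"claw":0.45},{"linear":[0,0,0.2],"turn":[0,0,0],"claw":0.45},{"linear":[0,0,0.1],"turn":[0,0,0],"claw":0.45},{"linear":[0,0,0],"turn":[0,0,0],"claw":0.45}]'; python3 st.py
python3 -m creep '[{"linear":[0,-0.03,0],"turn":[0,0,0],"claw":0.45},{"linear":[0,-0.03,0],"turn":[0,0,0],"claw":0.45},{"linear":[0,-0.03,0],"turn":[0,0,0],"claw":0.45},{"linear":[0,-0.03,0],"turn":[0,0,0],"claw":0.45},{"linear":[0,-0.03,0],"turn":[0,0,0],"claw":0.45},{"linear":[0,-0.03,0],"turn":[0,0,0],"claw":0.45},{"linear":[0,-0.03,0],"turn":[0,0,0],"claw":0.45},{"linear":[0,0,0],"turn":[0,0,0],"claw":0.45}]'; python3 st.py; python3 - <<'E'
from st import *
f=grab_frame("wrist");cv2.imwrite("pics/w4.png",f["color"][:,:,::-1])
f=grab_frame("scene");cv2.imwrite("pics/s4.png",cv2.resize(f["color"][140:320,120:320],None,fx=3.3,fy=3.3)[:,:,::-1])
E
```

```text
clock: 6.92
ee_pos: [0.5548, -0.0648, 0.0341]
ee_rot: [-0.001, 0.992, 0.125, -0.001]
force: [-0.6, -0.5, 0.1]
gripper_width: 0.447
t 6.925 u,v mm -2.8 10.2 z 0.0341 open 0.447 F [-0.6 -0.5  0.1]
toolx in uv -0.004 -1.0 tooly -1.0 0.004 z [-0.003  0.001 -1.   ]
clock: 7.92
ee_pos: [0.5447, -0.0232, 0.035]
ee_rot: [-0.0, 0.992, 0.125, -0.0]
force: [0.3, 0.8, 0.2]
gripper_width: 0.45
t 7.925 u,v mm 40.1 9.5 z 0.035 open 0.45 F [0.3 0.8 0.2]
toolx in uv -0.003 -1.0 tooly -1.0 0.003 z [-0.001  0.001 -1.   ]
```

View pics/w4.png

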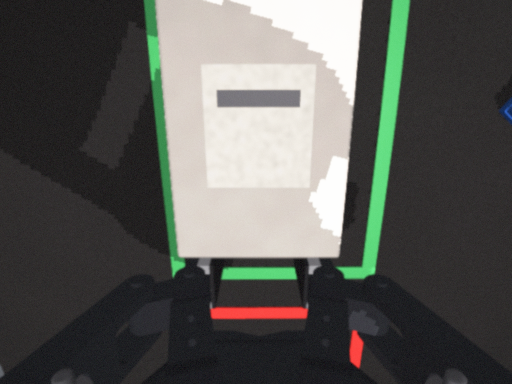

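View pics/s4.png

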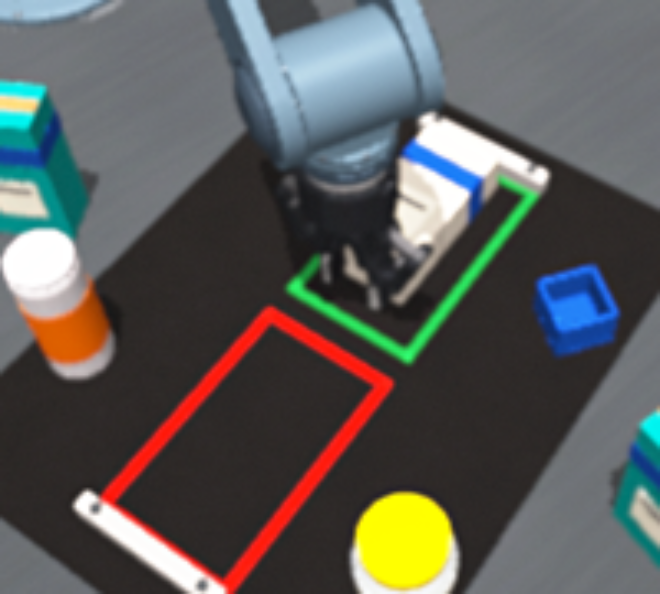

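The push is going straight: in the wrist image the foot edge stays level at row 257, with a short gap left to the bar. I'll finish slowly and watch the force.

```bash
python3 -m creep '[{"linear":[0,-0.015,0],"turn":[0,0,0],"claw":0.45},{"linear":[0,-0.015,0],"turn":[0,0,0],"claw":0.45},{"linear":[0,-0.015,0],"turn":[0,0,0],"claw":0.45},{"linear":[0,0,0],"turn":[0,0,0],"claw":0.45}]'; python3 st.py
python3 - <<'E'
from wm import *
s=get_state();f=grab_frame("wrist");cv2.imwrite("pics/w5.png",f["color"][:,:,::-1])
print("foot",wr(f,s,[(178,257),(340,257)],.047))
E
python3 -m creep '[{"linear":[0,-0.01,0],"turn":[0,0,0],"claw":0.45},{"linear":[0,0,0],"turn":[0,0,0],"claw":0.45}]'; python3 st.py
```

```text
clock: 8.52
ee_pos: [0.5428, -0.0148, 0.0353]
ee_rot: [-0.0, 0.992, 0.125, -0.0]
force: [-0.5, 0.7, 0.4]
gripper_width: 0.447
t 8.525 u,v mm 48.6 9.2 z 0.0353 open 0.447 F [-0.5  0.7  0.4]
toolx in uv -0.003 -1.0 tooly -1.0 0.003 z [-0.  0. -1.]
foot [[ 60.6533526   44.28641941]
 [ 60.46155431 -24.88328234]]
clock: 8.82
ee_pos: [0.5424, -0.0131, 0.0354]
ee_rot: [-0.0, 0.992, 0.125, 0.0]
force: [0.1, 0.1, 1.4]
gripper_width: 0.453
t 8.825 u,v mm 50.3 9.1 z 0.0354 open 0.453 F [0.1 0.1 1.4]
toolx in uv -0.003 -1.0 tooly -1.0 0.003 z [ 0.  0. -1.]
```

Force isn't up yet, so the bar hasn't been reached. I'll continue in small steps.

```bash
python3 -m creep '[{"linear":[0,-0.01,0],"turn":[0,0,0],"claw":0.45},{"linear":[0,0,0],"turn":[0,0,0],"claw":0.45}]'; python3 st.py
python3 -m creep '[{"linear":[0,-0.01,0],"turn":[0,0,0],"claw":0.45},{"linear":[0,0,0],"turn":[0,0,0],"claw":0.45}]'; python3 st.py
```

```text
clock: 9.07
ee_pos: [0.5425, -0.0119, 0.0357]
ee_rot: [0.001, 0.992, 0.125, 0.001]
force: [0.6, -5.1, -0.8]
gripper_width: 0.452
t 9.075 u,v mm 51.5 8.7 z 0.0357 open 0.452 F [ 0.6 -5.1 -0.8]
toolx in uv -0.002 -1.0 tooly -1.0 0.002 z [ 0.001 -0.001 -1.   ]
clock: 9.32
ee_pos: [0.5428, -0.0116, 0.0362]
ee_rot: [0.003, 0.992, 0.126, 0.001]
force: [1.5, -11.6, -0.8]
gripper_width: 0.452
t 9.325 u,v mm 51.7 8.4 z 0.0362 open 0.452 F [  1.5 -11.6  -0.8]
toolx in uv -0.001 -1.0 tooly -1.0 0.001 z [ 0.003 -0.005 -1.   ]
```

Against the bar at u ≈ 213 mm with an 11.6 N reaction. Now I'll back off straight, lift clear and check.

```bash
python3 -m creep '[{"linear":[0,0,0],"turn":[0,0,0],"claw":0.45},{"linear":[0,0.05,0],"turn":[0,0,0],"claw":0.45},{"linear":[0,0.1,0],"turn":[0,0,0],"claw":0.45},{"linear":[0,0.15,0],"turn":[0,0,0],"claw":0.45},{"linear":[0,0,-0.25],"turn":[0,0,0],"claw":0.45},{"linear":[0,0,-0.3],"turn":[0,0,0],"claw":0.45},{"linear":[0,0,-0.3],"turn":[0,0,0],"claw":0.45},{"linear":[0,0.25,-0.15],"turn":[0,0,0],"claw":0.45},{"linear":[0,0.25,0],"turn":[0,0,0],"claw":0.45},{"linear":[0,0.25,0],"turn":[0,0,0],"claw":0.45},{"linear":[0,0.25,0],"turn":[0,0,0],"claw":0.45},{"linear":[0,0,0],"turn":[0,0,0],"claw":0.45}]'; python3 st.py
python3 - <<'E'
from st import *
import pickle
for n,sl in (("top",np.s_[140:260,180:380]),("scene",np.s_[140:320,120:320])):
    f=grab_frame(n);pickle.dump(f,open(f"pics/{n}6.pkl","wb"));cv2.imwrite(f"pics/{n}6.png",cv2.resize(f["color"][sl],None,fx=3.3,fy=3.3)[:,:,::-1])
E
```

```text
clock: 10.82
ee_pos: [0.6058, -0.2651, 0.2346]
ee_rot: [-0.0, 0.992, 0.123, -0.0]
force: [-0.2, 0.8, -0.2]
gripper_width: 0.451
t 10.825 u,v mm -209.4 11.2 z 0.2346 open 0.451 F [-0.2  0.8 -0.2]
toolx in uv -0.007 -1.0 tooly -1.0 0.007 z [-0.  0. -1.]
```

View pics/top6.png

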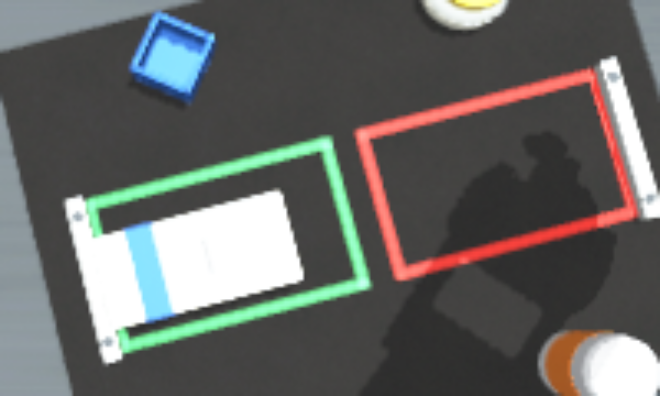

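View pics/scene6.png

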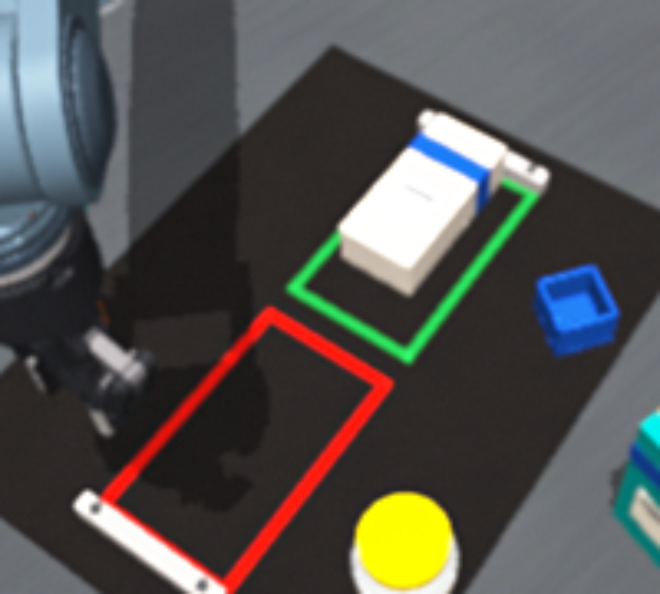

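```bash
python3 - <<'E'
from st import *
f=pickle.load(open("pics/top6.pkl","rb"))
def mm(px,sc,o,z):
    P=p2w(f,np.array(px)/sc+o-.35,z);return (np.c_[(P[:,:2]-m)@d,(P[:,:2]-m)@n]*1000).round(1).tolist()
print("top foot",mm([(281,190),(304,280)],3.3,[180,140],.047))
f=pickle.load(open("pics/scene6.pkl","rb"))
print("scene foot top",mm([(339,230),(411,272)],3.3,[120,140],.047),"foot bottom",mm([(342,257),(409,296)],3.3,[120,140],.003),"head",mm([(505,157)],3.3,[120,140],.047))
cv2.imwrite("pics/c6.png",cv2.resize(f["color"][165:235,215:295],None,fx=8,fy=8,interpolation=cv2.INTER_CUBIC)[:,:,::-1])
E
```

```text
top foot [[63.0, -27.4], [63.6, 43.2]]
scene foot top [[60.5, 40.8], [59.6, -31.5]] foot bottom [[62.8, 42.7], [62.5, -26.8]] head [[202.1, -31.7]]
```

View pics/c6.png

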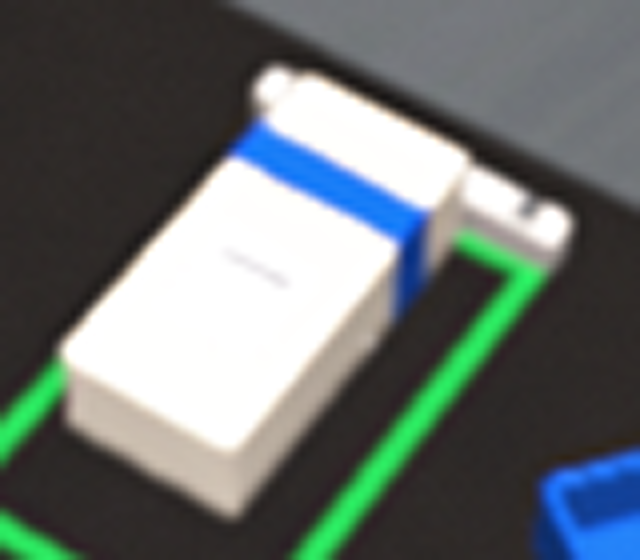

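Foot corners measure u = 63, so the head is at 213 mm. The carton is square and inside the tape, touching the bar, and the cup, tub and can look unmoved. Handing in.

```bash
python3 st.py; python3 -c "
from workcell import *
print(hand_in())"
```

```text
t 10.925 u,v mm -206.2 10.5 z 0.2346 open 0.451 F [ 0.6 -0.6 -0.2]
toolx in uv -0.004 -1.0 tooly -1.0 0.004 z [-0.001  0.001 -1.   ]
the job is handed in; nothing more can be done
None
```

I tipped the white carton over into the green bay with a push near its top (grasp point about 0.13 m up). Then I pushed its foot end along the mat until it met the stop bar, with an 11.6 N reaction. I backed the hand off and handed in at about 11 s; no verdict is reported.

**Carton:** the top camera put the foot corners at 63.0 and 63.6 mm along the mat. That places the top end at about 213 mm, the bar face, and square to it. Across the bay it spans about -27 to +43 mm, well inside the ±62 mm tape edge.

**Disagreement:** the scene camera mostly agreed. Its readings at the carton's top face came out lower: about 60 mm at the foot and 202 mm at one head corner. I put this down to calibration and picking blurry edges white on white. I relied on the force reaction and the other measurements.

**Bystanders and hand:** the spray can, grease tub and blue cup looked unmoved, by eye only. The hand is clear of everything, at about 0.23 m height, with the wrist force close to zero.

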